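# Dial open the reagent lockbox

## Robot

A 6-joint arm with a two-finger parallel gripper is mounted at the origin on the work surface; the furniture and walls round the work are solid. World frame = base frame: x ahead of the robot, y to its left, z up, the work surface at z = 0. Lengths are in m, angles in rad, forces in N, time in s.
With the tool pointing down it reaches from about 0.375 to 0.9 m from the base axis. Payload 3.1 kg.
Tool frame: the origin (TCP) lies on the mounting face of the last link; the fingertips stand 182 mm ahead of it and the grasp point (between the pads) lies 164 mm ahead of it; z points along the fingers, y is the line along which they close (so a half turn about z gives the same grasp; the last joint's range is limited). The gripper opens to 87 mm and grips with 3 to 60 N. Pads are 19 mm wide; open, the fingers measure 117 mm over their backs; the gripper's body (75 mm by 190 mm) begins 51 mm behind the grasp point.
Start: joints at [-0.178, 0.527, 1.433, -0, 1.181, -0.178], TCP at [0.625, 0, 0.405] pointing down, gripper open.
Joint ranges: [-3.08, 3.08], [-0.75, 2.2], [0.22, 2.44], [-1.43, 4.57], [0, 2.65], [-2.85, 2.85]. Speed limits (rad/s): [2.79, 2.79, 3.14, 3.14, 3.14, 3.14].

## Interface

Orientations are given as a rotation vector (axis times angle).
In Python, from bench import bot gives the robot as it stands.
- The arm moves only by the tool play_rows, never from a script. Its argument "moves" is a list of rows, each a list of 2 entries, a list of its own where there are three numbers: the shift along the tool's x, y, z in mm, then the turn, a rotation vector about the tool's x, y, z in rad. A call has 1 to 10 rows; each row shifts and turns the commanded pose from where the row before left it, along the tool's axes as they then stand; what a row does not reach is not made up. A row lasts 1/8 s, in which the tool goes at most 62.5 mm and 10.7 degrees, less where a joint would pass 70% of its speed; a pose out of reach is approached as far as the arm can. A call is refused whole if a number of a shift passes 62.5 or a number of a turn 0.188, either way. A call with a gripper value outside its range is refused whole. "fingers" is the closure in counts, from 0 (fully open) to 255 (shut), set as the call begins (left out, the last holds). The fingers move at their own pace and stop on an object; "newtons" is the grip in N (left out, the last holds). Time passes only in rows, so rows that do not move let the fingers close. It gives the time, the measured TCP pose, the force, the opening and the grip force at its end, in the units of the state.
- bot.observe(): the state, without advancing time (a new reading comes with each control period).
- bot.read_camera(name): name is "scene" or "side" or "wrist"; returns a dict with "image" (400x640x3 uint8, blue, green, red), "fx", "fy", "cx", "cy" (pixels), "rvec" (rotation vector, rad) and "tvec" (3), from world to camera coordinates, as OpenCV has them. Camera axes: x right, y down, z forward; pixel columns grow to the right and rows downward; lengths in m; the calibration is good to about 2 mm. A picture is of the moment at which its call begins. There is no depth.
- bot.job_done(): hands the job in; it is judged then, once.
Trained networks look in a picture, given as the dict that the camera call returned (one of the last four; its "shot" number tells which), for a name from the list of things; names that differ only in an ending like _2 or _b are one class to them, and where a whole thing is asked for, a point or a joint stands for the part that bears it (a point fixed in the world has none). Each returns a list of dicts, best first, with "conf" (0 to 1); they miss things now and then, are a little off and sometimes report something else, mostly with a low value. They report only what shows in the picture. A call takes as long as a camera call.
- bot.search_frame(picture, label): "bbox" ([left, top, right, bottom] in pixels, round what is visible of it).
The state is a dict: "time": time; "joints": joint angles; "qvel": joint speeds; "joint_efforts": joint torques, N m; "tool_pos": TCP position; "tool_rot": TCP orientation; "contact_force": force on the tool from outside, world axes, zero at the start; "torque": the same for the moment, N m; "grip_width": finger opening in m; "grip_force": force on a finger pad.
Only numpy, scipy, OpenCV 4.12 (cv2) and the standard library are available. Lean on these libraries where they do the work, as an engineer would, in place of code of your own. Each camera call takes 0.05 s, during which the arm holds its last target. There are 200 camera calls.

## Task

Open the combination lockbox on the right of the bench. Read its dial like a clock (the double mark is 12): carry the finger knob clockwise, past 8 once and stop on 8 the second time you reach it; then counter-clockwise, past 5 once and stop on 5 the second time; then clockwise straight to 9. Then pull the drawer out by its handle as far as it goes and leave it open, without disturbing the bottles and boxes standing about.

Things in the scene. Friction and masses are not known exactly. Their poses are not given: they have to be found in the camera images.
- lockbox: White steel lockbox fixed to the bench on the robot's right, 170 x 170 x 112 mm high. Origin at the centre of its underside; z up; its -x side is the front with the drawer. On its top a dial, ringed by twelve small raised dark marks like a clock's hours: the double mark is 12, at the back (lockbox +x). Hours run clockwise seen from above, 30 degrees each: 3 at lockbox -y, 6 at -x, 9 at +y.
- dial_centre (a point): Point on the dial's upright axis, 143 mm above the bench (half height of the finger knob), with the lockbox's axes. The dial is a black disc 104 mm across, top face 123 mm above the bench. It turns without end both ways with light friction (up to 0.3 N m) and stays where it is left. Each number is good to about 8 degrees either way; the lock inside works like a real wheel lock.
- knob_centre (a point): Centre of the dial's finger knob: an upright round steel knob, 18 mm in diameter, 123 to 160 mm above the bench, 40 mm off the dial's axis, spinning freely on its own pin (its own yaw means nothing). A thin steel line joins it to the dial's centre; the hour towards which the knob lies from there is the dial's reading. At the start it stands somewhere between 2 and 7.3 o'clock.
- handle (a point): Middle of the drawer's handle: a round steel bar 11 mm thick, 90 mm long along the lockbox's y, 85 mm above the bench, 42 mm in front of the drawer's front, free behind and below; axes as the lockbox's. Shut, it lies at x = -139 mm in the lockbox's frame.
- drawer (a joint): How far the drawer is out, in m: 0 shut, 0.055 fully out at its stop. It slides towards the lockbox's -x, friction about 1.5 N, no spring. Held shut by the lock until the whole combination has been dialled; then it is free while the knob stays on the last number.
- amber_mid (a point): Bystander: brown round bottle, 63 mm diameter, 125 mm high; its centre, half-way up.
- clear_mid (a point): Bystander: white round bottle, 53 mm diameter, 95 mm high; its centre, half-way up.
- tip_box_mid (a point): Bystander: pale carton, 65 x 100 x 45 mm; its centre.
- wash_mid (a point): Bystander: tall white round bottle, 67 mm diameter, 170 mm high; its centre, half-way up.

How it is judged:
At the end, for the whole second after the job is handed in: The drawer is out to its stop (at least 47 of its 55 mm) and at rest; the lock lets it out only after the right sequence of numbers, directions and passes (value of joint drawer above 0.047 m and velocity of joint drawer below 0.01 m/s); the robot touches nothing.
It fails at once if the brown bottle is moved more than 30 mm (distance of amber_mid from where it was at the start of the episode above 0.03 m).
It fails at once if the small white bottle is moved more than 30 mm (distance of clear_mid from where it was at the start of the episode above 0.03 m).
It fails at once if the carton is moved more than 30 mm (distance of tip_box_mid from where it was at the start of the episode above 0.03 m).
It fails at once if the tall bottle is moved more than 30 mm (distance of wash_mid from where it was at the start of the episode above 0.03 m).
It also fails if it takes over 72 s, if anything falls off the work surface, if the arm or the gripper's body presses on something with over 40 N, if the wrist force passes 120 N, or if a joint passes its speed limit or range.

## Working session

There is one attempt and no reset: what is moved stays moved. The work goes in short steps, Python scripts to look and compute and a tool call to move; the robot and the scene stay as the last step left them, time stands still between calls to the robot, and variables do not carry over. Pictures are saved under pics/ and viewed, at most 10 in all, crops included, and the job is handed in when it is done.

Besides the shell and the picture viewer there is one more tool, called after ">>>" by a JSON object that holds its "fn" and its "kwargs", one argument or row to a line. play_rows: Moves the arm, as the interface text tells. Its arguments: {"type":"object","properties":{"moves":{"type":"array","items":{"type":"array"}},"fingers":{"type":"number"},"newtons":{"type":"number"}},"required":["moves"]}

```bash
ls; mkdir -p pics; python3 - <<'E'
from bench import bot
import cv2,json
s=bot.observe();print({k:s[k] for k in('time','tool_pos','tool_rot','grip_width')})
for n in('scene','side','wrist'):
    p=bot.read_camera(n);cv2.imwrite(f'pics/{n}0.png',p['image'])
    print(n,p['fx'],p['fy'],p['cx'],p['cy'],p['rvec'],p['tvec'])
    for l in('lockbox','knob_centre','handle','amber_mid','clear_mid','tip_box_mid','wash_mid'):
        print(l,[(d['bbox'],round(d['conf'],2)) for d in bot.search_frame(p,l)[:2]])
E
```

```text
pics
{'time': 0.0, 'tool_pos': array([6.24652614e-01, 7.97682346e-05, 4.03751297e-01]), 'tool_rot': array([-2.22015378e+00, -2.22016291e+00,  2.01371374e-03]), 'grip_width': 0.08698656063480716}
scene 493.3999368034538 493.3999368034538 326.34143566113545 209.23705211194155 [ 2.40570185 -0.37747612  0.15519991] [-0.58682066  0.14638125  1.04917054]
lockbox [([266.6, 256.1, 412.3, 388.1], 0.67), ([267.1, 280.3, 319.7, 385.2], 0.57)]
knob_centre [([345.9, 300.2, 357.3, 320.0], 0.47)]
handle [([266.3, 282.8, 320.2, 383.3], 0.89)]
amber_mid [([261.4, 207.5, 292.9, 258.7], 0.77)]
clear_mid [([361.5, 164.2, 372.7, 196.8], 0.85)]
tip_box_mid [([382.5, 222.9, 438.0, 274.3], 0.96)]
wash_mid [([322.6, 109.0, 348.8, 161.6], 0.77)]
side 492.01781646828067 492.01781646828067 313.1911689605995 191.92459776574077 [ 1.95142996 -1.76050183  0.57686668] [-0.15312953  0.53197638  0.91453525]
lockbox [([358.0, 177.5, 443.6, 273.1], 0.71)]
knob_centre [([331.2, 148.6, 368.6, 181.0], 0.72), ([414.1, 199.8, 424.2, 211.1], 0.44)]
handle [([360.0, 241.2, 444.3, 276.1], 0.65)]
amber_mid [([282.6, 223.2, 311.4, 265.7], 0.7)]
clear_mid [([284.7, 223.6, 311.9, 265.3], 0.38), ([358.2, 176.1, 444.3, 274.9], 0.27)]
tip_box_mid [([330.8, 148.0, 363.0, 182.5], 0.85), ([360.1, 243.8, 441.5, 277.5], 0.22)]
wash_mid [([205.9, 128.8, 238.2, 184.8], 0.57), ([361.2, 244.3, 444.8, 274.0], 0.23)]
wrist 313.71102366318695 313.71102366318695 316.70637955312435 201.76874460727106 [-2.88869505e+00 -2.63919303e-04  3.91004834e-04] [-0.62452235 -0.0291794   0.38900308]
lockbox []
knob_centre []
handle []
amber_mid [([152.9, 209.1, 188.4, 254.1], 0.74)]
clear_mid [([371.8, 138.1, 431.2, 191.6], 0.83)]
tip_box_mid [([383.8, 286.5, 422.0, 310.0], 0.72)]
wash_mid [([347.3, 0.1, 448.5, 68.8], 0.84)]
```

View pics/scene0.png

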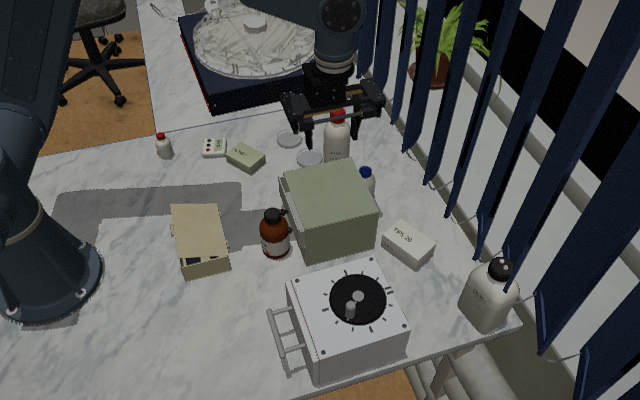

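View pics/side0.png

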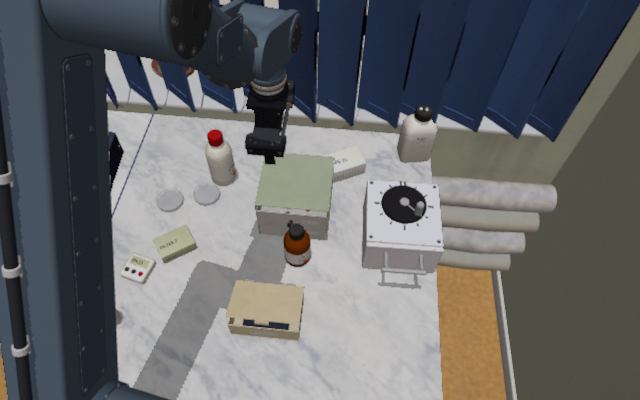

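The scene view shows the lockbox at about (345,320): dial centre near (358,298), knob near (351,310), handle on its left. The side view shows the dial at (404,204) and the knob at (419,209). A green box stands beside the lockbox, and the brown bottle is near its handle side.

```bash
cat > h.py <<'E'
import numpy as np,cv2
def ray(p,uv,z):
    R=cv2.Rodrigues(np.array(p['rvec'],float))[0];t=np.array(p['tvec'],float).ravel()
    d=R.T@np.array([(uv[0]-p['cx'])/p['fx'],(uv[1]-p['cy'])/p['fy'],1]);c=-R.T@t
    return c+d*(z-c[2])/d[2]
def proj(p,X):
    K=np.array([[p['fx'],0,p['cx']],[0,p['fy'],p['cy']],[0,0,1]])
    return cv2.projectPoints(np.array(X,float).reshape(-1,3),np.array(p['rvec'],float),np.array(p['tvec'],float),K,None)[0].reshape(-1,2)
E
python3 - <<'E'
from bench import bot
from h import *
np.set_printoptions(precision=4,suppress=True)
a=bot.read_camera('scene');b=bot.read_camera('side')
for p,cs,dc,k,am in((a,[(287,283),(378,258),(408,329),(315,357)],(358,298),(351,303),(275,258)),(b,[(367,184),(438,183),(440,243),(365,240)],(404,204),(420,207),(297,265))):
    print('corners',[ray(p,c,.112)[:2] for c in cs]);print('dial',ray(p,dc,.123)[:2],'knobtop',ray(p,k,.160)[:2],'amber',ray(p,am,0)[:2])
print('carton',ray(a,(410,248),.03)[:2],'green',[ray(a,c,.15)[:2] for c in((280,167),(350,160),(382,212),(300,225))])
E
```

```text
corners [array([ 0.4626, -0.2346]), array([ 0.6452, -0.2333]), array([ 0.6385, -0.3889]), array([ 0.4694, -0.3884])]
dial [ 0.5743 -0.3106] knobtop [ 0.5499 -0.3359] amber [ 0.4674 -0.094 ]
corners [array([ 0.6245, -0.2196]), array([ 0.6457, -0.3889]), array([ 0.4798, -0.3854]), array([ 0.47  , -0.2207])]
dial [ 0.5681 -0.3054] knobtop [ 0.5378 -0.3342] amber [ 0.4503 -0.0702]
carton [ 0.7503 -0.1783] green [array([0.52  , 0.0288]), array([0.6714, 0.0042]), array([ 0.6813, -0.1559]), array([ 0.5165, -0.1386])]
```

>>> {"fn": "play_rows", "kwargs": {
  "moves": [
    [[-48,-8,0],[0,0,0]],
    [[-48,-8,0],[0,0,0]],
    [[-48,-8,0],[0,0,0]],
    [[-48,-8,0],[0,0,0]],
    [[-48,-8,0],[0,0,0]],
    [[-48,-8,0],[0,0,0]],
    [[-48,-8,0],[0,0,0]],
    [[0,0,0],[0,0,0]],
    [[0,0,0],[0,0,0]]
  ]
}}

```text
time: 2.42
tool_pos: [0.5688, -0.3358, 0.4045]
tool_rot: [-2.221, -2.22, -0.001]
contact_force: [0.4, 0.7, -0.5]
grip_width: 0.0872
grip_force: 0.0
```

```bash
python3 - <<'E'
from bench import bot
from h import *
p=bot.read_camera('wrist');cv2.imwrite('pics/w1.png',p['image'])
import pickle;pickle.dump(p,open('w1.pkl','wb'))
print(bot.observe()['tool_pos'],p['rvec'],p['tvec'])
E
```

```text
[ 0.56902079 -0.33504663  0.40455314] [-2.88990584e+00  5.38136497e-04  1.26914973e-03] [-0.56828471 -0.3535628   0.30554575]
```

View pics/w1.png

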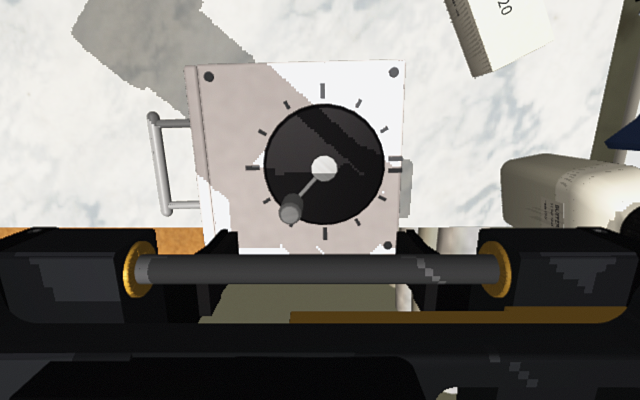

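The wrist view shows the dial centre near (324,164), the double mark at (395,164) for 12, the 6 mark at (252,168), 9 at (322,90) and 3 at (325,233). The knob top is near (291,206), about 4.5 o'clock, and the handle bar runs from (153,118) to (167,212).

```bash
python3 - <<'E'
from h import *;import pickle
from bench import bot
np.set_printoptions(precision=4,suppress=True)
p=pickle.load(open('w1.pkl','rb'))
g=cv2.cvtColor(p['image'],cv2.COLOR_BGR2GRAY)
m=(g<60).astype(np.uint8);m[228:]=0
n,l,st,c=cv2.connectedComponentsWithStats(m);i=l[190,350]
cs=max(cv2.findContours((l==i).astype(np.uint8),0,1)[0],key=cv2.contourArea)
e=cv2.fitEllipse(cv2.convexHull(cs));print(e,st[i]);C=ray(p,e[0],.123);print('dial',C, 'size',ray(p,(e[0][0]+e[1][0]/2,e[0][1]),.123)-C)
M={k:ray(p,v,.113)[:2] for k,v in dict(m12=(395,164),m6=(252,167.5),m9=(322,90),m3=(325,233)).items()}
print(M,(M['m12']+M['m6'])/2,(M['m9']+M['m3'])/2)
for a,b in(('m6','m12'),('m3','m9')):
    d=M[b]-M[a];print(np.degrees(np.arctan2(d[1],d[0])))
s=[ray(p,v,.112)[:2] for v in((208,76),(394,72),(388,245))];print('screws',s)
h=[ray(p,v,.085)[:2] for v in((153,118),(167,210))];print('handle',h,np.mean(h,axis=0))
k=ray(p,(291,204),.160);print('knob',k,np.degrees(np.arctan2(*(k-C)[1::-1])),np.hypot(*(k-C)[:2]))
E
```

```text
((323.65020751953125, 163.97035217285156), (120.15423583984375, 120.4487075805664), 75.57018280029297) [  264   104   121   121 10124]
dial [ 0.574  -0.3011  0.123 ] size [ 0.05 -0.    0.  ]
{'m12': array([ 0.6358, -0.3025]), 'm6': array([ 0.5122, -0.3055]), 'm9': array([ 0.5726, -0.242 ]), 'm3': array([ 0.5758, -0.3656])} [ 0.574 -0.304] [ 0.5742 -0.3038]
1.3855769785549878
91.48392276200788
screws [array([ 0.4802, -0.2312]), array([ 0.6307, -0.2282]), array([ 0.6342, -0.3778])]
handle [array([ 0.4177, -0.2638]), array([ 0.42  , -0.3517])] [ 0.4189 -0.3077]
knob [ 0.5493 -0.3258  0.16  ] -135.07942083646358 0.03488633000136866
```

```bash
cat >> h.py <<'E'
def world(C,yaw,X):
    c,s=np.cos(yaw),np.sin(yaw);X=np.array(X,float).reshape(-1,3)
    return np.c_[C[0]+c*X[:,0]-s*X[:,1],C[1]+s*X[:,0]+c*X[:,1],X[:,2]]
def circ(x,y,z,r): t=np.linspace(0,2*np.pi,60);return np.c_[x+r*np.cos(t),y+r*np.sin(t),0*t+z]
E
python3 - <<'E'
from h import *;import pickle
p=pickle.load(open('w1.pkl','rb'));im=cv2.resize(p['image'][40:260,110:430],None,fx=2.5,fy=2.5,interpolation=cv2.INTER_CUBIC)
C=(.574,-.3028);y=np.radians(1.4);k=np.radians(-135-1.4)
def dr(X,c):
    q=((proj(p,world(C,y,X))-[110,40]+.5)*2.5-.5).astype(int);cv2.polylines(im,[q],False,c,1,cv2.LINE_AA)
dr(circ(0,0,.123,.052),(0,0,255));h=.085
dr([(-h,-h,.112),(h,-h,.112),(h,h,.112),(-h,h,.112),(-h,-h,.112)],(255,0,0))
kx,ky=.04*np.cos(k),.04*np.sin(k)
dr(circ(kx,ky,.16,.009),(0,255,0));dr(circ(kx,ky,.123,.009),(0,255,255))
for dx in(-.0055,.0055):dr([(-.139+dx,-.045,.085),(-.139+dx,.045,.085)],(255,0,255))
cv2.imwrite('pics/o1.png',im)
E
```

```text
(no output)
```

View pics/o1.png

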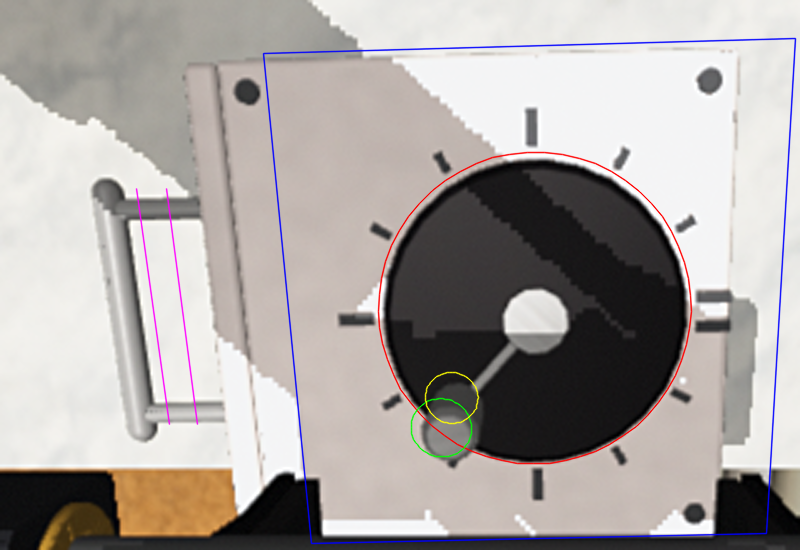

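The overlay shows the dial sitting about 16 mm behind the box middle, so I take the handle from its own measurement. It also shows the knob top at about (289,214) in the full picture.

```bash
python3 - <<'E'
from h import *;import pickle
from bench import bot
np.set_printoptions(precision=4,suppress=True)
for n,seed in(('scene',(370,290)),('side',(392,200))):
    p=bot.read_camera(n);im=cv2.imread(f'pics/{n}0.png');g=cv2.cvtColor(im,cv2.COLOR_BGR2GRAY)
    m=cv2.morphologyEx((g<60).astype(np.uint8),cv2.MORPH_OPEN,np.ones((3,3)));l=cv2.connectedComponents(m)[1];i=l[seed[1],seed[0]]
    cs=max(cv2.findContours((l==i).astype(np.uint8),0,1)[0],key=cv2.contourArea)
    W=np.array([ray(p,q,.123)[:2] for q in cv2.convexHull(cs)[:,0]]);c,r=cv2.minEnclosingCircle((W*1000).astype(np.float32));print(n,i,c,r)
    cv2.imwrite(f'pics/{n}c.png',0*im)
    np.save(n+'.npy',W)
p=pickle.load(open('w1.pkl','rb'))
k=ray(p,(289,214),.16);b=ray(p,(293,200),.124);print(k,b)
for C in((.574,-.302),):
  for q in(k,b):print(np.degrees(np.arctan2(q[1]-C[1],q[0]-C[0])),np.hypot(q[0]-C[0],q[1]-C[1]))
a=cv2.imread('pics/scene0.png')[270:350,320:400];s=cv2.imread('pics/side0.png')[165:245,360:440]
cv2.imwrite('pics/ks.png',cv2.resize(np.hstack([a,s]),None,fx=5,fy=5,interpolation=cv2.INTER_CUBIC))
E
```

```text
scene 15 (573.7442626953125, -310.7996520996094) 52.29681396484375
side 6 (569.0521240234375, -303.63470458984375) 51.57118225097656
[ 0.5477 -0.3335  0.16  ] [ 0.548  -0.3318  0.124 ]
-129.9361314789725 0.04102058273887556
-131.12621425094937 0.0395176583993222
```

View pics/ks.png

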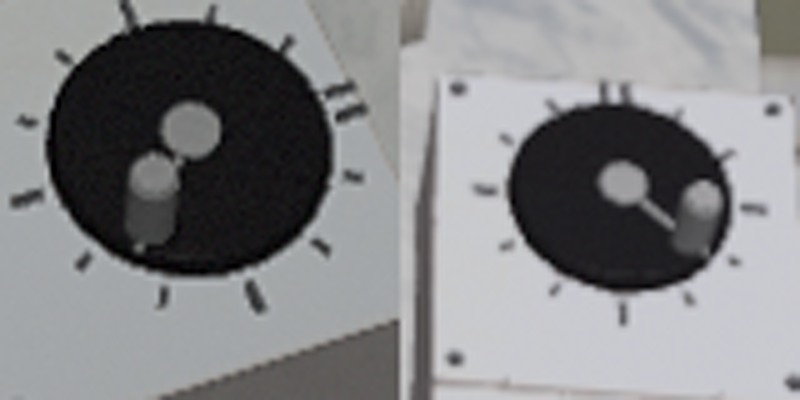

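>>> {"fn": "play_rows", "kwargs": {
  "moves": [
    [[0,-7,20],[0,0,0]],
    [[0,-7,30],[0,0,0]],
    [[0,-7,30],[0,0,0]],
    [[0,0,13],[0,0,0]],
    [[0,0,0],[0,0,0]]
  ]
}}

```text
time: 3.2
tool_pos: [0.5484, -0.3353, 0.3112]
tool_rot: [-2.219, -2.222, -0.0]
contact_force: [-0.2, 0.2, 1.0]
grip_width: 0.0867
grip_force: 0.0
```

>>> {"fn": "play_rows", "kwargs": {
  "moves": [
    [[0,0,0],[0,0,0]],
    [[0,0,0],[0,0,0]],
    [[0,0,0],[0,0,0]],
    [[0,0,0],[0,0,0]],
    [[0,0,0],[0,0,0]],
    [[0,0,0],[0,0,0]]
  ],
  "fingers": 255,
  "newtons": 20
}}

```text
time: 3.95
tool_pos: [0.5479, -0.336, 0.3117]
tool_rot: [-2.221, -2.221, 0.0]
contact_force: [0.1, -0.4, -0.4]
grip_width: 0.0345
grip_force: 0.0
```

```bash
python3 - <<'E'
from bench import bot
import cv2,numpy as np
print({k:np.round(v,4) for k,v in bot.observe().items()})
s=bot.read_camera('side')['image'];w=bot.read_camera('wrist')['image']
cv2.imwrite('pics/g1.png',np.hstack([cv2.resize(s[140:280,300:460],None,fx=2.5,fy=2.5),cv2.resize(w[50:330,160:480],(400,350))]))
E
```

```text
{'time': np.float64(3.95), 'joints': array([-0.7236,  0.6602,  1.4665,  0.    ,  1.0149, -0.7235]), 'qvel': array([ 0.0015, -0.0002, -0.0009, -0.0018,  0.0006, -0.0014]), 'joint_efforts': array([ 5.20000e-03, -4.71666e+01, -1.50906e+01,  2.81000e-02,
        7.88000e-02,  1.00000e-04]), 'tool_pos': array([ 0.5479, -0.336 ,  0.3117]), 'tool_rot': array([-2.2215, -2.2213,  0.    ]), 'contact_force': array([ 0.1412, -0.3826, -0.4025]), 'torque': array([-0.0141,  0.0091,  0.0295]), 'grip_force': np.float64(0.0), 'grip_width': np.float64(0.0345)}
```

View pics/g1.png

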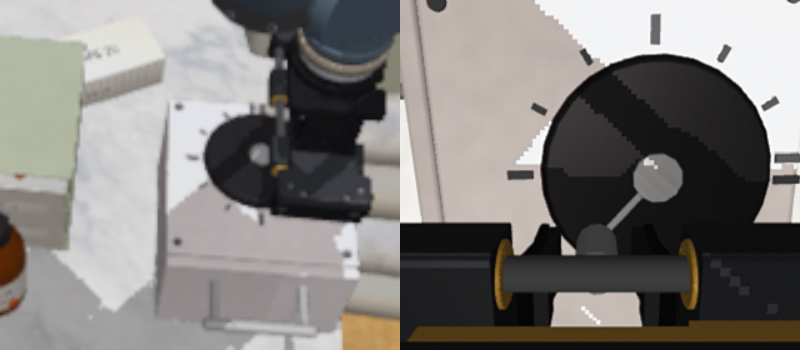

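The picture shows the fingers straddling the knob at (597,243), still closing. Let them finish.

>>> {"fn": "play_rows", "kwargs": {
  "moves": [
    [[0,0,0],[0,0,0]],
    [[0,0,0],[0,0,0]],
    [[0,0,0],[0,0,0]],
    [[0,0,0],[0,0,0]]
  ]
}}

```text
time: 4.55
tool_pos: [0.548, -0.3359, 0.3117]
tool_rot: [2.221, 2.221, 0.0]
contact_force: [0.8, 0.2, -0.6]
grip_width: 0.0174
grip_force: 20.0
```

```bash
python3 - <<'E'
from bench import bot
from h import *
np.set_printoptions(precision=4,suppress=True)
s=bot.observe();print(s['tool_pos'],s['contact_force'],s['torque'],s['grip_width'],s['grip_force'])
p=bot.read_camera('wrist');import pickle;pickle.dump(p,open('w2.pkl','wb'))
g=cv2.cvtColor(p['image'],cv2.COLOR_BGR2GRAY)
# hub: bright blob on dial; 
W=p['image'];m=(g>120).astype(np.uint8);l,st,c=cv2.connectedComponentsWithStats(m)[1:]
for i in range(1,len(st)):
    if 300<st[i][4]<3000:print(st[i],c[i],ray(p,c[i],.125))
m=(g<60).astype(np.uint8);m[225:]=0;l=cv2.connectedComponents(m)[1];i=l[150,400]
cs=max(cv2.findContours((l==i).astype(np.uint8),0,1)[0],key=cv2.contourArea)
h=cv2.convexHull(cs)[:,0];h=h[h[:,1]<215];e=cv2.fitEllipse(h.reshape(-1,1,2));Q=np.array([ray(p,q,.123)[:2] for q in h])
A=np.c_[2*Q,np.ones(len(Q))];x=np.linalg.lstsq(A,(Q**2).sum(1),rcond=None)[0];print('dial',x[:2],np.sqrt(x[2]+x[0]**2+x[1]**2),len(h))
E
```

```text
[ 0.548  -0.3359  0.3117] [ 0.8023  0.1735 -0.588 ] [-0.0121 -0.0371 -0.0103] 0.017444206729936306 19.999844022095203
[ 326  174   59   59 1047] [360.4432 195.8071] [ 0.5714 -0.3063  0.125 ]
[ 297  284   41   27 1030] [316.6029 297.3942] [ 0.5476 -0.3681  0.125 ]
[ 485  284   45   39 1473] [506.8011 301.4372] [ 0.6606 -0.3708  0.125 ]
[470 387  40  13 498] [489.8815 393.0201] [ 0.6598 -0.4375  0.125 ]
dial [ 0.5733 -0.3032] 0.04982227227715617 36
```

```bash
cat > circ.py <<'E'
import sys,numpy as np
cx,cy,x0,y0,t0,t1,n,r=map(float,sys.argv[1:9])
t=np.radians(np.linspace(t0,t1,int(n)+1)[1:])
P=np.round(np.r_[[[x0,y0]],np.c_[cx+r*np.cos(t),cy+r*np.sin(t)]],0)
d=np.diff(P,axis=0)
for i in range(0,len(d),10):print([[[int(b),int(a),0],[0,0,0]] for a,b in d[i:i+10]], P[min(i+10,len(d))])
E
python3 circ.py 572.5 -304.5 548 -336 -127.8 -598.6 24 40
```

```text
[[[10, -9, 0], [0, 0, 0]], [[13, -5, 0], [0, 0, 0]], [[13, -1, 0], [0, 0, 0]], [[13, 4, 0], [0, 0, 0]], [[11, 8, 0], [0, 0, 0]], [[8, 11, 0], [0, 0, 0]], [[3, 13, 0], [0, 0, 0]], [[-1, 14, 0], [0, 0, 0]], [[-5, 12, 0], [0, 0, 0]], [[-10, 10, 0], [0, 0, 0]]] [ 605. -281.]
[[[-12, 6, 0], [0, 0, 0]], [[-14, 1, 0], [0, 0, 0]], [[-13, -3, 0], [0, 0, 0]], [[-11, -7, 0], [0, 0, 0]], [[-9, -11, 0], [0, 0, 0]], [[-4, -13, 0], [0, 0, 0]], [[0, -13, 0], [0, 0, 0]], [[5, -13, 0], [0, 0, 0]], [[9, -10, 0], [0, 0, 0]], [[12, -7, 0], [0, 0, 0]]] [ 535. -318.]
[[[13, -2, 0], [0, 0, 0]], [[14, 2, 0], [0, 0, 0]], [[12, 6, 0], [0, 0, 0]], [[9, 11, 0], [0, 0, 0]]] [ 552. -270.]
```

>>> {"fn": "play_rows", "kwargs": {
  "moves": [
    [[10,-9,0],[0,0,0]],
    [[13,-5,0],[0,0,0]],
    [[13,-1,0],[0,0,0]],
    [[0,0,0],[0,0,0]]
  ]
}}

```text
time: 5.1
tool_pos: [0.534, -0.2985, 0.3118]
tool_rot: [2.218, 2.219, 0.004]
contact_force: [6.8, -0.4, -6.0]
grip_width: 0.0177
grip_force: 20.0
```

>>> {"fn": "play_rows", "kwargs": {
  "moves": [
    [[13,4,0],[0,0,0]],
    [[11,8,0],[0,0,0]],
    [[8,11,0],[0,0,0]],
    [[3,13,0],[0,0,0]],
    [[0,0,0],[0,0,0]]
  ]
}}

```text
time: 5.72
tool_pos: [0.5692, -0.2653, 0.3118]
tool_rot: [2.217, 2.221, -0.004]
contact_force: [0.9, -5.3, -2.8]
grip_width: 0.0175
grip_force: 20.0
```

>>> {"fn": "play_rows", "kwargs": {
  "moves": [
    [[-1,14,0],[0,0,0]],
    [[-5,12,0],[0,0,0]],
    [[-10,10,0],[0,0,0]],
    [[-12,6,0],[0,0,0]],
    [[0,0,0],[0,0,0]]
  ]
}}

```text
time: 6.35
tool_pos: [0.6121, -0.2941, 0.3118]
tool_rot: [2.22, 2.218, 0.002]
contact_force: [2.6, 0.5, -0.4]
grip_width: 0.0176
grip_force: 20.0
```

>>> {"fn": "play_rows", "kwargs": {
  "moves": [
    [[-14,1,0],[0,0,0]],
    [[-13,-3,0],[0,0,0]],
    [[-11,-7,0],[0,0,0]],
    [[-9,-11,0],[0,0,0]],
    [[-4,-13,0],[0,0,0]],
    [[0,-13,0],[0,0,0]],
    [[0,0,0],[0,0,0]]
  ]
}}

```text
time: 7.22
tool_pos: [0.5649, -0.3446, 0.3118]
tool_rot: [2.221, 2.219, 0.001]
contact_force: [2.0, -1.2, -2.9]
grip_width: 0.0178
grip_force: 20.0
```

>>> {"fn": "play_rows", "kwargs": {
  "moves": [
    [[5,-13,0],[0,0,0]],
    [[9,-10,0],[0,0,0]],
    [[12,-7,0],[0,0,0]],
    [[13,-2,0],[0,0,0]],
    [[14,2,0],[0,0,0]],
    [[0,0,0],[0,0,0]]
  ]
}}

```text
time: 7.98
tool_pos: [0.5361, -0.2916, 0.3118]
tool_rot: [2.217, 2.219, -0.0]
contact_force: [3.9, -1.3, -6.1]
grip_width: 0.0174
grip_force: 20.0
```

```bash
python3 - <<'E'
from bench import bot
from h import *
import pickle
np.set_printoptions(precision=4,suppress=True)
s=bot.observe();print(s['tool_pos'],s['contact_force'],s['torque'],s['grip_width'],s['grip_force'])
p=bot.read_camera('wrist');cv2.imwrite('pics/w3.png',p['image']);pickle.dump(p,open('w3.pkl','wb'))
E
```

```text
[ 0.5361 -0.2916  0.3118] [ 3.9266 -1.3048 -6.07  ] [-0.4832 -0.6868 -0.0064] 0.017425142430890526 20.000890460796654
```

View pics/w3.png

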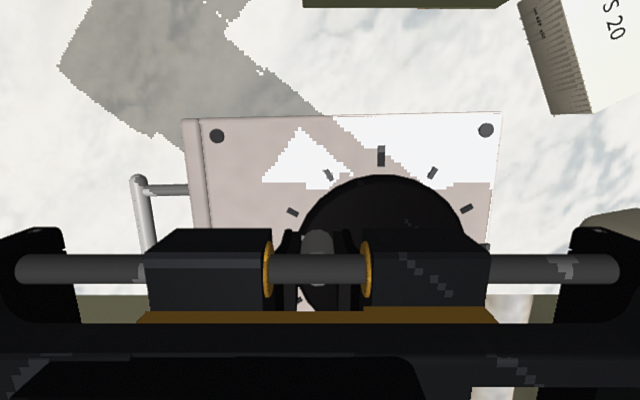

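The wrist view shows the knob at (318,240) still between the pads, with the dial following. I go on to 8.

>>> {"fn": "play_rows", "kwargs": {
  "moves": [
    [[12,6,0],[0,0,0]],
    [[9,11,0],[0,0,0]],
    [[0,0,0],[0,0,0]],
    [[0,0,0],[0,0,0]]
  ]
}}

```text
time: 8.52
tool_pos: [0.5527, -0.2712, 0.3118]
tool_rot: [2.218, 2.219, -0.002]
contact_force: [3.4, -4.4, -5.0]
grip_width: 0.0169
grip_force: 20.0
```

```bash
python3 - <<'E'
from bench import bot
from h import *
s=bot.observe();t=s['tool_pos'];print(t,s['contact_force'],np.degrees(np.arctan2(t[1]+.3045,t[0]-.573)),'want 121.4')
p=bot.read_camera('side')['image'];q=bot.read_camera('scene')['image']
cv2.imwrite('pics/s8.png',cv2.resize(np.hstack([p[150:280,330:460],q[250:380,290:420]]),None,fx=3,fy=3,interpolation=cv2.INTER_CUBIC))
E
python3 circ.py 573 -304.5 552 -270 121.4 571.4 23 40
```

```text
[ 0.55270411 -0.27123112  0.311789  ] [ 3.4071504  -4.44331104 -4.98332761] 121.38554081828039 want 121.4
[[[-9, -10, 0], [0, 0, 0]], [[-12, -7, 0], [0, 0, 0]], [[-14, -2, 0], [0, 0, 0]], [[-13, 2, 0], [0, 0, 0]], [[-12, 7, 0], [0, 0, 0]], [[-9, 10, 0], [0, 0, 0]], [[-5, 13, 0], [0, 0, 0]], [[0, 14, 0], [0, 0, 0]], [[4, 12, 0], [0, 0, 0]], [[8, 11, 0], [0, 0, 0]]] [ 602. -332.]
[[[12, 8, 0], [0, 0, 0]], [[13, 3, 0], [0, 0, 0]], [[13, -2, 0], [0, 0, 0]], [[13, -5, 0], [0, 0, 0]], [[9, -10, 0], [0, 0, 0]], [[6, -12, 0], [0, 0, 0]], [[1, -14, 0], [0, 0, 0]], [[-3, -13, 0], [0, 0, 0]], [[-7, -11, 0], [0, 0, 0]], [[-11, -9, 0], [0, 0, 0]]] [ 537. -286.]
[[[-13, -4, 0], [0, 0, 0]], [[-14, 1, 0], [0, 0, 0]], [[-12, 5, 0], [0, 0, 0]]] [ 539. -325.]
```

View pics/s8.png

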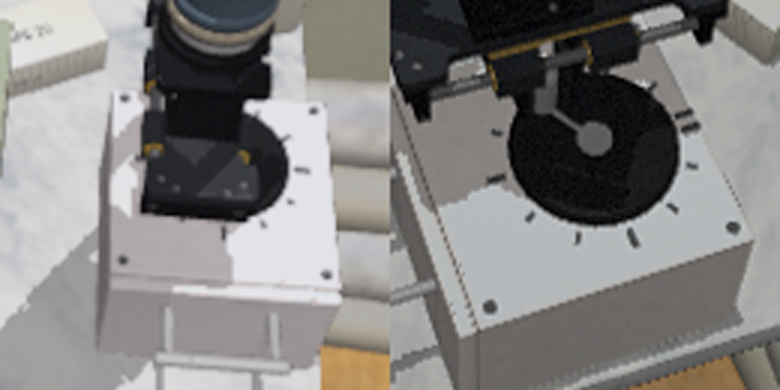

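The scene half shows the hub at (596,138) and the knob line pointing up-left towards (548,103), close to 8. I measure that angle before going on.

```bash
cat > ang.py <<'E'
from bench import bot
from h import *
import sys
def meas(p,C,lo,hi,z=.1235):
    g=cv2.cvtColor(p['image'],cv2.COLOR_BGR2GRAY).astype(np.float32)
    A=np.arange(lo,hi,.5);out=[]
    for r in np.arange(.015,.030,.0015):
        X=np.c_[C[0]+r*np.cos(np.radians(A)),C[1]+r*np.sin(np.radians(A)),0*A+z]
        q=proj(p,X).astype(np.float32);v=cv2.remap(g,q[:,0].copy(),q[:,1].copy(),1).ravel()
        w=np.clip(v-np.median(v)-20,0,None);
        if w.sum()>0:
            k=w.argmax();s=abs(A-A[k])<12;out.append((round(r*1000,1),round(float((A*w)[s].sum()/w[s].sum()),1),int(v.max())))
    return out
def marks(p,C,z=.113):
    # dark mark angles on ring 61.8 mm
    g=cv2.cvtColor(p['image'],cv2.COLOR_BGR2GRAY).astype(np.float32);A=np.arange(0,360,.5);S=0
    for r in np.arange(.059,.066,.001):
        q=proj(p,np.c_[C[0]+r*np.cos(np.radians(A)),C[1]+r*np.sin(np.radians(A)),0*A+z]).astype(np.float32)
        S=S+cv2.remap(g,q[:,0].copy(),q[:,1].copy(),1).ravel()
    S/=7;b=cv2.blur(S.reshape(1,-1),(41,1)).ravel();d=b-S
    return [(A[i],round(float(d[i]))) for i in range(len(A)) if d[i]>15 and d[i]==d[max(0,i-16):i+17].max()]
E
python3 - <<'E'
from ang import *
p=bot.read_camera('scene');C=(.5737,-.3108)
# calibrate on the first picture, knob at about -127.8
q=dict(p);q['image']=cv2.imread('pics/scene0.png')
print('marks0',marks(q,C));print('marks',marks(p,C))
print('line',meas(p,C,80,170))
b=bot.read_camera('side');b['image']=cv2.imread('pics/side0.png');D=(.5691,-.3036);print('side0',marks(b,D));print(meas(b,D,-170,-90))
E
```

```text
marks0 [(np.float64(0.0), 62), (np.float64(9.5), 77), (np.float64(33.5), 81), (np.float64(62.0), 74), (np.float64(90.5), 87), (np.float64(119.0), 73), (np.float64(148.0), 59), (np.float64(178.0), 92), (np.float64(209.0), 22), (np.float64(240.5), 20), (np.float64(272.0), 74), (np.float64(303.5), 27), (np.float64(334.5), 46), (np.float64(359.5), 95)]
marks [(np.float64(0.0), 51), (np.float64(9.5), 64), (np.float64(33.5), 68), (np.float64(61.5), 33), (np.float64(77.5), 24), (np.float64(88.5), 23), (np.float64(102.0), 24), (np.float64(121.0), 50), (np.float64(148.0), 43), (np.float64(178.0), 93), (np.float64(209.0), 24), (np.float64(240.5), 20), (np.float64(272.0), 78), (np.float64(303.5), 30), (np.float64(334.5), 48), (np.float64(359.5), 114)]
line [(np.float64(15.0), 85.7, 96), (np.float64(16.5), 111.0, 89), (np.float64(18.0), 112.4, 81), (np.float64(19.5), 113.4, 86), (np.float64(21.0), 114.2, 78), (np.float64(22.5), 114.7, 89), (np.float64(24.0), 115.5, 85), (np.float64(25.5), 115.6, 92), (np.float64(27.0), 115.9, 85), (np.float64(28.5), 116.2, 86)]
side0 [(np.float64(5.0), 59), (np.float64(28.0), 52), (np.float64(57.0), 42), (np.float64(88.0), 55), (np.float64(183.0), 63), (np.float64(215.0), 18), (np.float64(245.5), 31), (np.float64(276.0), 77), (np.float64(304.0), 57), (np.float64(332.0), 42), (np.float64(354.5), 47)]
[(np.float64(15.0), -111.4, 123), (np.float64(16.5), -112.6, 120), (np.float64(18.0), -115.2, 120), (np.float64(19.5), -116.1, 127), (np.float64(21.0), -117.5, 115), (np.float64(22.5), -118.1, 123), (np.float64(24.0), -118.7, 120), (np.float64(25.5), -119.6, 127), (np.float64(27.0), -120.4, 121), (np.float64(28.5), -120.5, 110)]
```

The line extrapolates to about 123° against 121.4° wanted, so 8 is good. Next is counter-clockwise to 5.

>>> {"fn": "play_rows", "kwargs": {
  "moves": [
    [[-9,-10,0],[0,0,0]],
    [[-12,-7,0],[0,0,0]],
    [[-14,-2,0],[0,0,0]],
    [[-13,2,0],[0,0,0]],
    [[-12,7,0],[0,0,0]],
    [[-9,10,0],[0,0,0]],
    [[-5,13,0],[0,0,0]],
    [[0,14,0],[0,0,0]],
    [[4,12,0],[0,0,0]],
    [[8,11,0],[0,0,0]]
  ]
}}

```text
time: 9.98
tool_pos: [0.6033, -0.3326, 0.3118]
tool_rot: [2.219, 2.218, -0.0]
contact_force: [2.2, -2.9, -1.6]
grip_width: 0.0175
grip_force: 20.0
```

>>> {"fn": "play_rows", "kwargs": {
  "moves": [
    [[12,8,0],[0,0,0]],
    [[13,3,0],[0,0,0]],
    [[13,-2,0],[0,0,0]],
    [[13,-5,0],[0,0,0]],
    [[9,-10,0],[0,0,0]],
    [[6,-12,0],[0,0,0]],
    [[1,-14,0],[0,0,0]],
    [[-3,-13,0],[0,0,0]],
    [[-7,-11,0],[0,0,0]],
    [[-11,-9,0],[0,0,0]]
  ]
}}

```text
time: 11.22
tool_pos: [0.5376, -0.2866, 0.3118]
tool_rot: [2.219, 2.215, 0.006]
contact_force: [10.5, -2.9, -10.5]
grip_width: 0.0174
grip_force: 20.0
```

>>> {"fn": "play_rows", "kwargs": {
  "moves": [
    [[-13,-4,0],[0,0,0]],
    [[-14,1,0],[0,0,0]],
    [[0,0,0],[0,0,0]]
  ]
}}

```text
time: 11.6
tool_pos: [0.5342, -0.313, 0.3117]
tool_rot: [2.224, 2.217, 0.006]
contact_force: [6.0, -0.1, -3.3]
grip_width: 0.0173
grip_force: 20.0
```

>>> {"fn": "play_rows", "kwargs": {
  "moves": [
    [[-12,5,0],[0,0,0]],
    [[0,0,0],[0,0,0]],
    [[0,0,0],[0,0,0]]
  ]
}}

```text
time: 11.98
tool_pos: [0.5389, -0.3248, 0.3117]
tool_rot: [2.222, 2.221, 0.001]
contact_force: [4.0, 1.0, -2.1]
grip_width: 0.0169
grip_force: 20.0
```

```bash
python3 - <<'E'
from ang import *
s=bot.observe();t=s['tool_pos'];print(t,s['contact_force'],np.degrees(np.arctan2(t[1]+.3045,t[0]-.573)),'want -148.6')
p=bot.read_camera('scene')
for C in((.5737,-.3108),(.5735,-.3085)):print(meas(p,C,-190,-105))
p=bot.read_camera('side');print(meas(p,(.5691,-.3036),-190,-105))
E
python3 circ.py 573 -304.5 539 -325 -148.6 -268.6 6 40
```

```text
[ 0.53894039 -0.32484296  0.31173887] [ 4.00893176  0.95810775 -2.05865318] -149.15118214988487 want -148.6
[(np.float64(15.0), -185.7, 64), (np.float64(16.5), -185.5, 65), (np.float64(18.0), -184.9, 66), (np.float64(19.5), -184.7, 67), (np.float64(21.0), -174.4, 71), (np.float64(22.5), -171.7, 88), (np.float64(24.0), -171.7, 96), (np.float64(25.5), -169.3, 88), (np.float64(27.0), -163.9, 91), (np.float64(28.5), -159.1, 78)]
[(np.float64(15.0), -183.4, 66), (np.float64(16.5), -182.2, 67), (np.float64(18.0), -182.4, 69), (np.float64(19.5), -182.6, 69), (np.float64(21.0), -169.4, 70), (np.float64(22.5), -166.8, 86), (np.float64(24.0), -166.0, 97), (np.float64(25.5), -164.2, 89), (np.float64(27.0), -159.8, 89), (np.float64(28.5), -156.2, 81)]
[(np.float64(16.5), -150.0, 116), (np.float64(18.0), -147.9, 103), (np.float64(19.5), -149.5, 84), (np.float64(22.5), -107.1, 61), (np.float64(24.0), -107.8, 62), (np.float64(25.5), -107.5, 62), (np.float64(27.0), -108.0, 62), (np.float64(28.5), -108.2, 61)]
[[[13, -5, 0], [0, 0, 0]], [[13, -1, 0], [0, 0, 0]], [[14, 5, 0], [0, 0, 0]], [[11, 9, 0], [0, 0, 0]], [[7, 11, 0], [0, 0, 0]], [[2, 14, 0], [0, 0, 0]]] [ 572. -265.]
```

>>> {"fn": "play_rows", "kwargs": {
  "moves": [
    [[13,-5,0],[0,0,0]],
    [[13,-1,0],[0,0,0]],
    [[14,5,0],[0,0,0]],
    [[11,9,0],[0,0,0]],
    [[7,11,0],[0,0,0]],
    [[2,14,0],[0,0,0]],
    [[0,0,0],[0,0,0]],
    [[0,0,0],[0,0,0]]
  ]
}}

```text
time: 13.08
tool_pos: [0.5716, -0.2655, 0.3117]
tool_rot: [2.22, 2.221, -0.002]
contact_force: [0.6, -4.4, -3.3]
grip_width: 0.0172
grip_force: 20.0
```

>>> {"fn": "play_rows", "kwargs": {
  "moves": [
    [[0,0,0],[0,0,0]],
    [[0,0,0],[0,0,0]],
    [[0,0,0],[0,0,0]],
    [[0,0,0],[0,0,0]]
  ],
  "fingers": 140
}}

```text
time: 13.58
tool_pos: [0.5719, -0.2647, 0.3118]
tool_rot: [-2.221, -2.221, -0.0]
contact_force: [0.9, 0.5, -0.6]
grip_width: 0.0383
grip_force: 0.0
```

>>> {"fn": "play_rows", "kwargs": {
  "moves": [
    [[0,0,-30],[0,0,0]],
    [[0,0,-30],[0,0,0]],
    [[-11,-38,0],[0,0,0]],
    [[-11,-38,0],[0,0,0]],
    [[-11,-39,0],[0,0,0]],
    [[-11,-39,0],[0,0,0]],
    [[0,0,0],[0,0,0]],
    [[0,0,0],[0,0,0]]
  ],
  "fingers": 160
}}

```text
time: 14.58
tool_pos: [0.4184, -0.3091, 0.3721]
tool_rot: [2.221, 2.22, 0.001]
contact_force: [0.5, -0.7, 0.2]
grip_width: 0.0325
grip_force: 0.0
```

```bash
python3 - <<'E'
from ang import *
s=bot.observe();t=s['tool_pos'];print(t,s['grip_width'])
p=bot.read_camera('scene');C=(.5735,-.3085)
print(meas(p,C,50,130))
w=bot.read_camera('wrist')
for dx in(-.003,0,.003):print(proj(w,[(.418+dx,-.27,.085),(.418+dx,-.345,.085)]).tolist())
for l in('handle',):print(bot.search_frame(w,l)[:2])
q=w['image'];cv2.imwrite('pics/w4.png',np.hstack([cv2.resize(q,None,fx=.75,fy=.75),cv2.resize(p['image'][250:380,280:385],None,fx=2.3,fy=2.308)]))
E
```

```text
[ 0.41839344 -0.30914135  0.37205553] 0.03250032167974712
[(np.float64(15.0), 88.2, 148), (np.float64(16.5), 88.7, 150), (np.float64(18.0), 89.3, 152), (np.float64(19.5), 89.7, 152), (np.float64(21.0), 89.6, 150), (np.float64(22.5), 90.0, 154), (np.float64(24.0), 90.4, 151), (np.float64(25.5), 90.4, 150), (np.float64(27.0), 90.7, 142), (np.float64(28.5), 91.5, 132)]
[[312.43074832347077, 157.29861642584464], [312.6777364145587, 240.50590667420667]]
[[315.98258734984586, 157.29987349726542], [315.99413108670626, 240.50633053511214]]
[[319.53435781197356, 157.30113054441983], [319.3104659832254, 240.50675438837783]]
[{'bbox': [307.4, 93.5, 383.6, 255.3], 'conf': 0.79}]
```

View pics/w4.png

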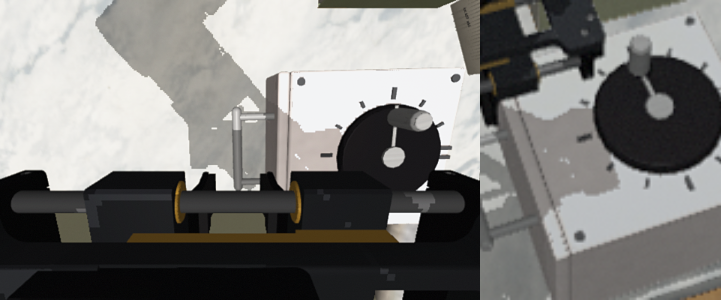

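The wrist half shows the bar at column 316 in full pixels, exactly under the grasp line. In the scene half the dial line points at 9.

>>> {"fn": "play_rows", "kwargs": {
  "moves": [
    [[0,0,30],[0,0,0]],
    [[0,0,30],[0,0,0]],
    [[0,0,30],[0,0,0]],
    [[0,0,28],[0,0,0]],
    [[0,0,0],[0,0,0]],
    [[0,0,0],[0,0,0]]
  ]
}}

```text
time: 15.48
tool_pos: [0.4187, -0.3091, 0.2543]
tool_rot: [2.22, 2.222, -0.0]
contact_force: [0.3, 0.2, -0.6]
grip_width: 0.0325
grip_force: 0.0
```

>>> {"fn": "play_rows", "kwargs": {
  "moves": [
    [[0,0,0],[0,0,0]],
    [[0,0,0],[0,0,0]],
    [[0,0,0],[0,0,0]],
    [[0,0,0],[0,0,0]],
    [[0,0,0],[0,0,0]],
    [[0,0,0],[0,0,0]]
  ],
  "fingers": 255,
  "newtons": 20
}}

```text
time: 16.23
tool_pos: [0.4181, -0.3091, 0.2543]
tool_rot: [2.22, 2.221, -0.0]
contact_force: [-0.8, 0.8, 6.0]
grip_width: 0.0106
grip_force: 20.0
```

>>> {"fn": "play_rows", "kwargs": {
  "moves": [
    [[0,-5,0],[0,0,0]],
    [[0,-5,0],[0,0,0]],
    [[0,0,0],[0,0,0]]
  ]
}}

```text
time: 16.6
tool_pos: [0.4079, -0.3093, 0.2543]
tool_rot: [2.22, 2.221, -0.001]
contact_force: [0.0, 0.6, 5.7]
grip_width: 0.0103
grip_force: 20.0
```

>>> {"fn": "play_rows", "kwargs": {
  "moves": [
    [[0,-9,0],[0,0,0]],
    [[0,-9,0],[0,0,0]],
    [[-1,-9,0],[0,0,0]],
    [[0,-9,0],[0,0,0]],
    [[0,-7,0],[0,0,0]],
    [[0,-4,0],[0,0,0]],
    [[0,0,0],[0,0,0]],
    [[0,0,0],[0,0,0]]
  ]
}}

```text
time: 17.6
tool_pos: [0.3625, -0.3102, 0.2543]
tool_rot: [2.22, 2.215, 0.003]
contact_force: [10.0, 4.4, 3.6]
grip_width: 0.01
grip_force: 20.0
```

At the stop (55.6 mm travelled, 10 N). I back off slightly, release and rise.

>>> {"fn": "play_rows", "kwargs": {
  "moves": [
    [[0,1,0],[0,0,0]],
    [[0,0,0],[0,0,0]],
    [[0,0,0],[0,0,0]],
    [[0,0,0],[0,0,0]],
    [[0,0,0],[0,0,0]],
    [[0,0,0],[0,0,0]]
  ],
  "fingers": 160
}}

```text
time: 18.35
tool_pos: [0.3619, -0.31, 0.2537]
tool_rot: [-2.221, -2.221, 0.0]
contact_force: [0.1, -0.0, 0.4]
grip_width: 0.032
grip_force: 0.0
```

>>> {"fn": "play_rows", "kwargs": {
  "moves": [
    [[0,0,-30],[0,0,0]],
    [[0,0,-30],[0,0,0]],
    [[0,0,-40],[0,0,0]],
    [[0,0,-30],[0,0,0]],
    [[0,0,0],[0,0,0]],
    [[0,0,0],[0,0,0]]
  ]
}}

```text
time: 19.1
tool_pos: [0.3617, -0.3096, 0.3831]
tool_rot: [-2.221, -2.22, -0.0]
contact_force: [-0.5, 0.2, 0.6]
grip_width: 0.0322
grip_force: 0.0
```

```bash
python3 - <<'E'
from bench import bot
from h import *
s=bot.observe();print(s['tool_pos'],s['contact_force'],s['qvel'])
w=bot.read_camera('wrist');print(bot.search_frame(w,'handle')[:2],proj(w,[(.363,-.265,.085),(.363,-.355,.085)]))
cv2.imwrite('pics/w5.png',w['image'])
E
```

```text
[ 0.36166363 -0.30957253  0.3831034 ] [-0.54734504  0.17650165  0.56076731] [-0.00051883  0.01914032  0.0102887   0.00140435  0.00244647  0.00108773]
[{'bbox': [309.7, 97.4, 437.9, 253.0], 'conf': 0.98}] [[319.01534113 150.08836582]
 [318.82745467 246.06708286]]
```

View pics/w5.png

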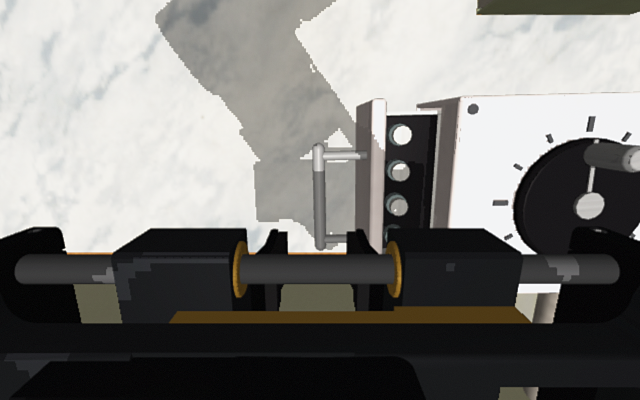

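The drawer is open: the bar is at column 319 where predicted, its contents show at (398,170), and the gripper is clear.

```bash
python3 -c "
from bench import bot
print(bot.job_done())"
```

```text
the job is handed in; nothing more can be done
None
```

The lockbox is open: I dialled 8, 5, 9, pulled the drawer about 55 mm to its stop, left the gripper clear of it, and handed in at about 19 s; no verdict came back. I kept the arm clear of the bottles and boxes but did not re-measure their positions at the end.

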